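# Fasten the quarter-turn stud of the valve-box cover

## Robot

A 6-joint arm with a two-finger parallel gripper is mounted at the origin on the work surface. World frame = base frame: x ahead of the robot, y to its left, z up, the work surface at z = 0. Lengths are in mm, angles in rad, forces in N, time in s.
With the tool pointing down it reaches from about 350 to 875 mm from the base axis. Payload 4.2 kg.
Tool frame: the origin (TCP) lies at the very end of the fingers, on their centre line; the grasp point (between the pads) lies 19 mm behind it; z points along the fingers, y is the line along which they close (so a half turn about z gives the same grasp; the last joint's range is limited). The gripper opens to 85 mm and grips with 20 to 120 N. Pads are 22 mm wide; open, the fingers measure 114 mm over their backs; the gripper's body (76 mm by 85 mm) begins 54 mm behind the grasp point. The pads swing forward as they close: fully open they stand 13 mm farther back than shut.
Start: joints at [1.558, 0.385, 0.008, 0, -1.194, -0.259], TCP at [167.759, 602.043, 231.312] pointing down, gripper open.
Joint ranges: [-3.14, 3.14], [-1.21, 2.06], [-1.07, 1.41], [-3.16, 2.05], [-2.99, -0.16], [-3.1, 3.1]. Speed limits (rad/s): [2.79, 2.79, 3.14, 3.14, 3.14, 3.14].

## Interface

Orientations are given as a unit quaternion [x, y, z, w].
In Python, from bench import arm gives the robot as it stands.
- The arm moves only by the tool servo_tool, never from a script. Its argument "rows" is a list that holds one entry, the list of rows, each a list of 7 numbers: the finger opening in mm, from 0 to 85.4, then the shift along the tool's x, y, z in mm, then the turn, a rotation vector about the tool's x, y, z in rad. A call has 1 to 10 rows; each row is the pose to reach, as a shift and turn from the pose commanded when the call began, along the tool's axes at that moment; what a row does not reach only later rows make up. A row lasts 1/8 s, in which the tool goes at most 62.5 mm and 10.7 degrees, less where a joint would pass 70% of its speed; a pose out of reach is approached as far as the arm can. A call with a gripper value outside its range is refused whole. The fingers move at their own pace and stop on an object; the grip force is fixed at half the most. Time passes only in rows, so rows that repeat a pose let the fingers close. It gives the time, the measured TCP pose, the force, the opening and the grip force at its end, in the units of the state.
- arm.read_state(): the state, without advancing time (a new reading comes with each control period).
- arm.get_image(name): name is "side" or "top" or "wrist"; returns the picture (480x640x3 uint8, red, green, blue); there is no depth.
- arm.camera_params(name): a dict with "intrinsics" (3x3 intrinsics, pixels), "R" (3x3) and "t" (3): a world point X has camera coordinates R X + t. Camera axes: x right, y down, z forward; pixel columns grow to the right and rows downward; lengths in mm; the calibration is good to about 2 mm. A picture is of the moment at which its call begins: read the wrist's pose just before it. camera_params takes no time and is no camera call; for the wrist camera it gives the pose at the moment of the call.
- arm.job_done(): hands the job in; it is judged then, once.
The state is a dict: "clock": time; "joints": joint angles; "joint_vel": joint speeds; "joint_efforts": joint torques, N m; "position": TCP position; "ee_rot": TCP orientation; "contact_force": force on the tool from outside, world axes, zero at the start; "wrist_torque": the same for the moment, N m; "gripper_width": finger opening in mm; "grasp_force": force on a finger pad.
Only numpy, scipy, OpenCV 4.12 (cv2) and the standard library are available. Lean on these libraries where they do the work, as an engineer would, in place of code of your own. Each camera call takes 0.05 s, during which the arm holds its last target. There are 200 camera calls.

## Task

The cover of the water-valve box was left unfastened. Take the orange key from its blue holder, put its blade into the slot of the brass stud, press it gently (10 to 15 N is enough, never over 25 N) while turning it clockwise, roughly a quarter turn, until you feel it drop into its catch, flush with the collar, and do not wrench it any further; then put the key back standing in its holder. Leave the toilet things where they are.

Things in the scene. Friction and masses are not known exactly. Their poses are not given: they have to be found in the camera images.
- valve_box: Grey plastic box with white lid, fixed to the ledge, 158 x 138 mm, lid top 80 mm above its origin (centre of the underside). Round collar on the lid about the stud: bore 48 mm, outside 64 mm, top 10 mm over the lid. Painted dashes beside it: red along the box's x axis (unfastened), green along y (fastened).
- stud: Brass stud head, 44 mm across, inside the collar. Origin: centre of its top face, moving and turning with it; z up, x along the slot. Slot right across, 6.8 mm wide (9 mm at its lip), 8 mm deep, flat bottom; the blade fits either way round and may be put in again. Top is 16 mm over the lid when unfastened, 10 mm (flush with the collar) when home. Brittle: never press over 25 N or twist over 0.1 N m.
- stud_turn (a joint): Stud angle, rad, growing clockwise seen from above; 0 = slot along the red dashes. Starts at 0 to 0.2. The hidden catch has its middle somewhere in 1.15 to 1.85 and takes the stud only within 0.05 rad of it; it can only be felt. Unpressed, the stud turns on past it, to a stop at 2.3. Turning takes 0.03 to 0.05 N m.
- stud_drop (a joint): Stud pushed down, m: 0 = proud, 0.006 to 0.0065 = home. Slides with 6 N friction and stays where left. Off the catch it bears on a rubber-sprung plate (5 N per mm beyond the friction, solid after 3.5 mm) that lifts it again when let go; at the catch nothing bears it: pressed with 8 N or more it drops 6 mm, then turns no more than 0.05 rad either way.
- key: Loose orange key, 70 g, standing upright. Origin: centre of the handle's underside. Handle: block 48 mm (its x) by 16 mm (its y) by 42 mm high, above the origin. Steel blade under it, centred: 22 mm wide (along x), 5 mm thick (along y, 3.6 mm at the last 2 mm), 24 mm long. z up.
- key_tip (a point): Centre of the lower end of the key's blade, 24 mm below the key's origin; axes as the key's.
- holder: Blue plastic key holder fixed to the ledge, origin at the centre of its underside: block 70 x 46 mm on a foot 90 x 66 mm, top 50 mm above the origin. In its top a pocket 32 mm (along its x) by 10 mm (along its y), 44 mm deep. The key stands with its blade in the pocket and its handle's underside resting on the holder's top.
- lota: Bystander: steel lota (round water pot), 112 mm wide, 105 mm tall. Origin at its underside's centre.
- saucer: Bystander: blue ceramic soap saucer, 120 mm across, 20 mm tall. Origin at its underside's centre.
- soap: Bystander: green soap bar 62 x 42 x 22 mm lying in the saucer. Origin at its underside's centre.
- comb: Bystander: neem-wood comb 170 x 42 x 8 mm lying flat, its length along its x axis. Origin at its underside's centre.
- brush_cup: Bystander: green plastic toothbrush cup, 72 mm across, 95 mm tall, brushes standing up to 180 mm. Origin at its underside's centre.
- oil: Bystander: amber glass oil bottle, 54 mm across, 150 mm tall. Origin at its underside's centre.
- stone: Bystander: terracotta foot scrubber, 80 mm across, 32 mm tall. Origin at its underside's centre.
There are look-alikes about, which are no part of the job. Several things have the shape of the key; the one meant has the colours described above.

How it is judged (in metres and radians):
On the way, in this order (a step that is already met when the one before it is completed fails the run):
1. the key's blade is in the slot of the still proud stud (z of key_tip in the frame of stud below -0.004 m and horizontal distance between key_tip and stud below 0.008 m and angle between the x axis of key and the x axis of stud, either way round below 0.4 rad and value of joint stud_drop below 0.0045 m and value of joint stud_turn below 0.9 rad), for 0.1 s.
2. turned by the key, the stud has dropped into its catch (value of joint stud_drop above 0.0052 m and value of joint stud_turn between 1.05 and 1.95 rad and horizontal distance between key_tip and stud below 0.01 m), for 0.2 s.
At the end, for the whole second after the job is handed in: The stud is down in its catch (at least 4.8 mm of its 6 mm drop, at 1.05 to 1.95 rad); the key stands in the holder's pocket, handle resting on the holder's top within 3 mm, within 10 mm of its centre, upright within 0.1 rad, at rest (value of joint stud_drop above 0.0048 m and value of joint stud_turn between 1.05 and 1.95 rad and z of key in the frame of holder between 0.047 and 0.053 m and horizontal distance between key and holder below 0.01 m and angle between key's own z axis and vertical below 0.1 rad and linear speed of key below 0.02 m/s and contact force between key and holder above 0.1 N); the robot touches nothing.
It fails at once if the stud is overloaded: the contact forces of the key on it (press plus the twisting pushes of the blade's two edges) add up to more than 40 N (contact force between key and stud above 40 N).
It fails at once if the robot touches the stud itself instead of using the key (contact force between any of the fingers, the arm and stud above 1 N).
It fails at once if a bystander is moved by more than 20 mm (distance of any of lota, saucer, soap, comb, brush_cup, oil, stone from where it was at the start of the episode above 0.02 m).
It also fails if it takes over 72 s, if anything falls off the work surface, if the arm or the gripper's body presses on something with over 40 N, if the wrist force passes 120 N, or if a joint passes its speed limit or range.

## Working session

There is one attempt and no reset: what is moved stays moved. The work goes in short steps, Python scripts to look and compute and a tool call to move; the robot and the scene stay as the last step left them, time stands still between calls to the robot, and variables do not carry over. Pictures are saved under pics/ and viewed, at most 10 in all, crops included, and the job is handed in when it is done.

Besides the shell and the picture viewer there is one more tool, called after "Emit:" as name(argument=value, ...), one argument or row to a line, values as JSON. servo_tool: Moves the arm, as the interface text tells. Its arguments: {"type":"object","properties":{"rows":{"type":"array"}},"required":["rows"]}

```bash
mkdir -p pics
python3 - <<'E'
from bench import arm
import cv2
s=arm.read_state();print(s)
for n in("top","side"):
    cv2.imwrite(f"pics/{n}0.png",arm.get_image(n)[:,:,::-1])
    print(n,arm.camera_params(n))
E
```

```text
{'clock': 0.0, 'joints': array([ 1.55759208e+00,  3.85557933e-01,  6.63435536e-03, -5.07070475e-04,
       -1.19401369e+00, -2.58636153e-01]), 'joint_vel': array([ 1.05028832e-04,  4.24356065e-04, -8.99852607e-04,  8.84329518e-04,
       -6.47017248e-05,  2.17629318e-03]), 'joint_efforts': array([-1.32619784e-04, -3.92286587e+01,  1.88399488e+01,  4.18620989e+00,
       -4.58254537e-03, -1.72262919e-06]), 'position': array([167.61629881, 601.49629031, 230.22290172]), 'ee_rot': array([ 9.90763788e-01, -1.35594671e-01, -1.02844270e-04,  1.09126441e-03]), 'contact_force': array([ 0.51467826,  0.00990705, -0.38455455]), 'wrist_torque': array([ 0.02794156,  0.00282394, -0.00196375]), 'grasp_force': 0.0, 'gripper_width': 85.22339206443073}
top {'intrinsics': array([[450.5124938 ,   0.        , 320.67427439],
       [  0.        , 450.5124938 , 241.18391901],
       [  0.        ,   0.        ,   1.        ]]), 'R': array([[ 0.01373861, -0.99989758, -0.0040088 ],
       [-0.99898943, -0.01355432, -0.04285315],
       [ 0.04279443,  0.00459349, -0.99907334]]), 't': array([  -8.64934818,  574.06859801, 1298.62700386])}
side {'intrinsics': array([[444.30538222,   0.        , 326.51247037],
       [  0.        , 444.30538222, 232.62303397],
       [  0.        ,   0.        ,   1.        ]]), 'R': array([[ 0.9309639 , -0.36457664,  0.01975069],
       [-0.22148308, -0.60691781, -0.76327978],
       [ 0.29026102,  0.70621148, -0.64576612]]), 't': array([-515.86903346,  217.4578498 ,  829.2875135 ])}
```

View pics/top0.png

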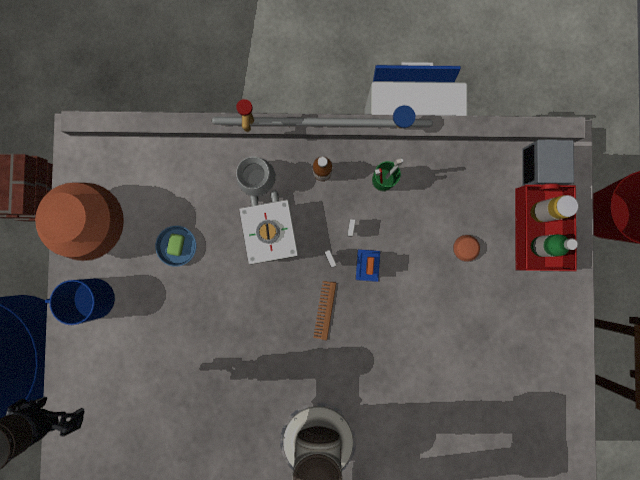

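View pics/side0.png

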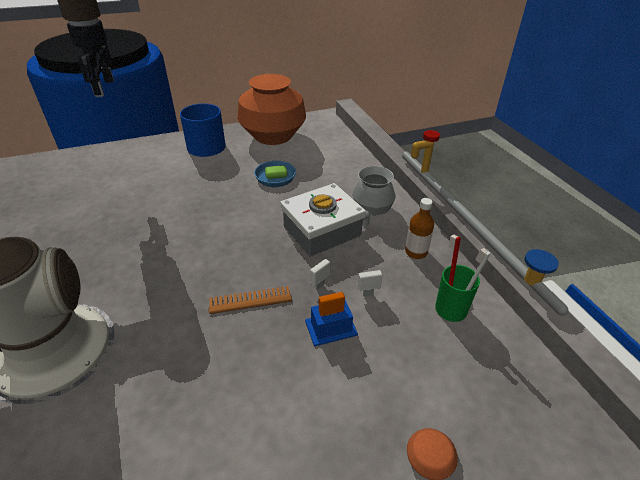

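Top view: the blue holder with the orange key is at about (368,265), the box with the stud at (268,231), and the white look-alike keys at (351,227) and (330,258). I'll enlarge both regions.

```bash
cat > h.py <<'E'
from bench import arm
import numpy as np, cv2
from scipy.spatial.transform import Rotation as Ro
def ray(n,u,v,z,p=None):
    p=p or arm.camera_params(n); R,t,K=p["R"],p["t"],p["intrinsics"]
    d=R.T@np.linalg.inv(K)@[u,v,1]; c=-R.T@t
    return c+d*(z-c[2])/d[2]
E
python3 - <<'E'
from h import *
im=cv2.imread("pics/top0.png")
a=cv2.resize(im[235:295,340:400],(600,600),interpolation=cv2.INTER_CUBIC)[:,:400]
a=cv2.resize(im[240:290,350:390],(400,500),interpolation=cv2.INTER_CUBIC)
b=cv2.resize(im[206:256,248:288],(400,500),interpolation=cv2.INTER_CUBIC)
cv2.imwrite("pics/c.png",np.hstack([a,b]))
E
```

```text
(no output)
```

View pics/c.png

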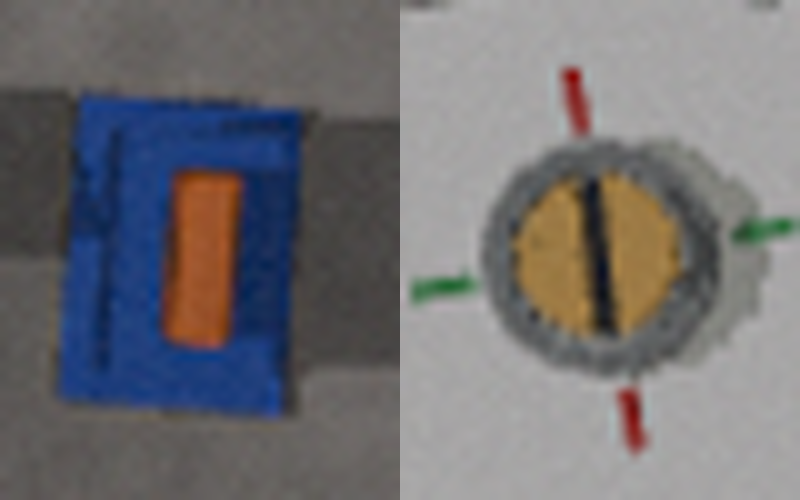

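Crop: key top corners are at about (175,172), (243,175), (232,347), (163,338). The stud centre is at (598,255), the slot ends at (592,180) and (605,330), and the red dashes run (572,70)–(637,450).

Run:
```python
from h import *
A=lambda x,y,z:ray("top",350+x/10-.5+.05,240+y/10-.5+.05,z)
B=lambda x,y,z:ray("top",248+(x-400)/10-.45,206+y/10-.45,z)
k=[A(*c,92) for c in[(175,172),(243,175),(232,347),(163,338)]]
print("key",np.mean(k,0),[np.linalg.norm(k[i]-k[i-1]).round(1) for i in range(4)])
d=(k[0]+k[1]-k[2]-k[3]);print("keyang",np.arctan2(d[1],d[0]))
f=[A(*c,6) for c in[(80,95),(305,112),(285,415),(60,398)]]
print("foot",np.mean(f,0),[np.linalg.norm(f[i]-f[i-1]).round(1) for i in range(4)])
d=(f[0]+f[1]-f[2]-f[3]);print("ang",np.arctan2(d[1],d[0]))
print("stud",B(598,255,96))
d=B(592,180,96)-B(605,330,96);print("slot",np.arctan2(d[1],d[0]),d)
d=B(572,70,80)-B(637,450,80);print("red",np.arctan2(d[1],d[0]))
g=B(400+12,290,80)/2+B(797,225,80)/2;print(g,B(604.5,260,80))
s=arm.read_state();R=Ro.from_quat(s["ee_rot"]).as_matrix();print(R)
p=arm.camera_params("wrist");print(p["R"]@R, p["R"]@s["position"]+p["t"],p["intrinsics"])
```

```text
key [ 506.64293752 -136.15750773   92.        ] [np.float64(45.3), np.float64(18.6), np.float64(46.9), np.float64(18.9)]
keyang -0.058928614969574834
foot [ 506.6805455  -139.14155081    6.        ] [np.float64(88.5), np.float64(65.8), np.float64(88.4), np.float64(65.7)]
ang -0.05669307788038236
stud [596.23992799 144.6286708   96.        ]
slot 0.10509722557185387 [40.93929892  4.31851841  0.        ]
red 0.18778540009832356
[596.59412406 144.78814837  80.        ] [595.90080129 144.78250027  80.        ]
[[ 9.63231545e-01 -2.68672283e-01 -4.41582046e-04]
 [-2.68672632e-01 -9.63229663e-01 -1.90584520e-03]
 [ 8.67028575e-05  1.95441123e-03 -9.99998086e-01]]
[[ 1.06072707e-04  9.99999827e-01  5.78292688e-04]
 [-9.62920975e-01  2.58153496e-04 -2.69783486e-01]
 [-2.69783588e-01 -5.28233494e-04  9.62920836e-01]] [  0.71316767  27.83901681 155.59402901] [[415.57124417   0.         322.13050503]
 [  0.         415.57124417 235.89558933]
 [  0.           0.           1.        ]]
```

Emit:
servo_tool(
  rows=[
    [[85, 36, 43, 0, 0, 0, 0], [85, 72, 86, 0, 0, 0, -0.03], [85, 109, 129, 0, 0, 0, -0.06], [85, 146, 172, 0, 0, 0, -0.09], [85, 183, 215, 0, 0, 0, -0.12], [85, 220, 258, 0, 0, 0, -0.15], [85, 257, 301, 0, 0, 0, -0.18], [85, 294, 344, 0, 0, 0, -0.215], [85, 331, 387, 0, 0, 0, -0.215], [85, 368, 430, 0, 0, 0, -0.215]],
  ],
)

```text
clock: 1.35
position: [407.1, 87.2, 231.4]
ee_rot: [1.0, -0.028, 0.0, -0.0]
contact_force: [0.5, 0.7, 0.3]
gripper_width: 84.9
grasp_force: 0.0
```

```bash
cat >> h.py <<'E'
def go(x,y,z,yaw):
    "shift and turn, tool axes, to reach TCP x,y,z pointing down with tool x at yaw"
    s=arm.read_state();R=Ro.from_quat(s["ee_rot"])
    T=Ro.from_euler("z",yaw)*Ro.from_euler("x",np.pi)
    print("t",s["clock"].__round__(2),"pos",s["position"].round(1),"F",s["contact_force"].round(1),"w",round(s["gripper_width"],1),
     "j6",round(s["joints"][5],2),"shift",R.inv().apply(np.array([x,y,z])-s["position"]).round(1),"turn",(R.inv()*T).as_rotvec().round(4))
E
python3 -c "
from h import *
go(506.6,-137.5,230,-.057)"
```

```text
t 1.35 pos [407.1  87.2 231.4] F [0.5 0.7 0.3] w 84.9 j6 0.91 shift [112.  218.8   1.3] turn [-0.0003 -0.0003  0.0007]
```

Emit:
servo_tool(
  rows=[
    [[85, 25, 50, 0, 0, 0, 0], [85, 50, 100, 0, 0, 0, 0], [85, 75, 150, 0, 0, 0, 0], [85, 100, 200, 0, 0, 0, 0], [85, 110, 216, 0, 0, 0, 0], [85, 110, 216, 0, 0, 0, 0], [85, 110, 216, 0, 0, 0, 0]],
  ],
)

```text
clock: 2.22
position: [503.8, -132.0, 231.2]
ee_rot: [1.0, -0.028, -0.0, -0.0]
contact_force: [0.1, 0.4, 0.3]
gripper_width: 84.8
grasp_force: 0.0
```

```bash
python3 -c "
from h import *
go(506.6,-137.5,230,-.057)
p=arm.camera_params('wrist');import pickle;pickle.dump(p,open('w1.pkl','wb'))
cv2.imwrite('pics/w1.png',arm.get_image('wrist')[:,:,::-1])"
```

```text
t 2.23 pos [ 503.8 -132.   231.2] F [0.1 0.4 0.3] w 84.8 j6 1.46 shift [3.1 5.4 1.1] turn [-0.0003  0.0007  0.0011]
```

View pics/w1.png

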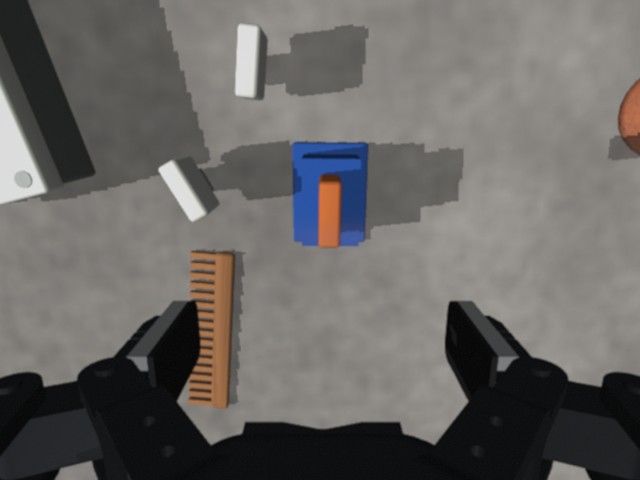

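The key's handle top face spans about x 318–340 and y 182–247 in the wrist image. Its centre is (329.5,214.5), and the edges are nearly vertical.

```bash
python3 -c "
from h import *
import pickle;p=pickle.load(open('w1.pkl','rb'))
im=cv2.imread('pics/w1.png');h=cv2.cvtColor(im,cv2.COLOR_BGR2HSV)
m=((h[...,0]<15)&(h[...,1]>170)&(h[...,2]>60)).astype('u1');m[:,:290]=0;m[:,370:]=0;m[300:]=0
b=((h[...,0]>100)&(h[...,0]<130)&(h[...,1]>120)).astype('u1')
for q in range(172,250,5):
  c=np.where(m[q])[0]; print(q,c.min() if len(c) else 0,c.max() if len(c) else 0,h[q,329,2],end=' | ')
print(cv2.boundingRect(b))
for y in(182,247):print(ray('w',329.5,y,92,p))
print(ray('w',329.5,214.5,92,p))
cv2.imwrite('pics/w1c.png',cv2.resize(im[130:260,280:380],(500,650),interpolation=2)[:600])"
```

```text
172 0 0 138 | 177 321 337 76 | 182 320 339 142 | 187 320 340 204 | 192 320 340 203 | 197 320 339 204 | 202 320 339 203 | 207 320 339 203 | 212 320 339 202 | 217 320 339 200 | 222 320 338 198 | 227 320 320 195 | 232 0 0 192 | 237 0 0 190 | 242 0 0 192 | 247 0 0 141 | (37, 143, 331, 249)
[ 531.55552104 -137.79903522   92.        ]
[ 485.4511152  -135.44317181   92.        ]
[ 509.00221065 -136.64659615   92.        ]
```

View pics/w1c.png

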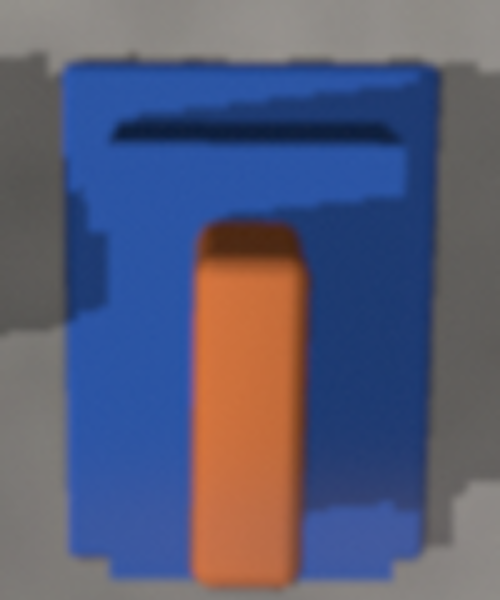

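Emit:
servo_tool(
  rows=[
    [[85, 4, 4, 50, 0, 0, 0.012], [85, 4.5, 4, 90, 0, 0, 0.012], [85, 4.5, 4, 120, 0, 0, 0.012], [85, 4.5, 4, 130, 0, 0, 0.012], [85, 4.5, 4, 130, 0, 0, 0.012], [85, 4.5, 4, 130, 0, 0, 0.012]],
  ],
)

```text
clock: 3.02
position: [509.7, -136.8, 102.8]
ee_rot: [0.999, -0.034, 0.002, 0.0]
contact_force: [-0.4, 0.2, -0.2]
gripper_width: 84.9
grasp_force: 0.0
```

```bash
python3 -c "
from h import *
go(508,-136.5,57,-.07)"
```

```text
t 3.02 pos [ 509.7 -136.8  102.8] F [-0.4  0.2 -0.2] w 84.9 j6 1.46 shift [-1.9 -0.2 45.8] turn [-0.     -0.003   0.0021]
```

Emit:
servo_tool(
  rows=[
    [[85, -1.5, 0, 25, 0, 0, 0], [85, -1.5, 0, 45, 0, 0, 0], [85, -1.5, 0, 45, 0, 0, 0], [50, -1.5, 0, 45, 0, 0, 0], [30, -1.5, 0, 45, 0, 0, 0], [20, -1.5, 0, 45, 0, 0, 0], [8, -1.5, 0, 45, 0, 0, 0], [8, -1.5, 0, 45, 0, 0, 0], [8, -1.5, 0, 45, 0, 0, 0], [8, -1.5, 0, 45, 0, 0, 0]],
  ],
)

```text
clock: 4.28
position: [507.5, -137.0, 56.8]
ee_rot: [0.999, -0.034, 0.0, 0.0]
contact_force: [0.4, 1.0, 5.0]
gripper_width: 15.5
grasp_force: 59.0
```

```bash
python3 -c "
from h import *
go(508,-136.5,180,-.07)
print(arm.read_state()['grasp_force'])
"
```

```text
t 4.28 pos [ 507.5 -137.    56.8] F [0.4 1.  5. ] w 15.5 j6 1.46 shift [   0.5   -0.6 -123.2] turn [ 0.0001 -0.0009  0.0014]
58.994797468185425
```

Emit:
servo_tool(
  rows=[
    [[8, 0, 0, -20, 0, 0, 0], [8, 0, 0, -60, 0, 0, 0], [8, 0, 0, -110, 0, 0, 0], [8, 15, -50, -115, 0, 0, -0.04], [8, 29, -100, -115, 0, 0, -0.08], [8, 42, -150, -115, 0, 0, -0.12], [8, 55, -200, -115, 0, 0, -0.15], [8, 67, -250, -115, 0, 0, -0.173], [8, 69, -287, -115, 0, 0, -0.173], [8, 69, -287, -115, 0, 0, -0.173]],
  ],
)

```text
clock: 5.52
position: [595.4, 146.9, 169.8]
ee_rot: [0.999, 0.054, -0.001, 0.0]
contact_force: [-0.1, -1.0, -1.2]
gripper_width: 15.4
grasp_force: 58.6
```

Emit:
servo_tool(
  rows=[
    [[8, 0, 0, 0, 0, 0, 0], [8, 0, 0, 0, 0, 0, 0], [8, 0, 0, 0, 0, 0, 0]],
  ],
)

```text
clock: 5.9
position: [595.6, 143.6, 171.5]
ee_rot: [0.999, 0.051, 0.0, -0.0]
contact_force: [0.1, 0.5, -0.6]
gripper_width: 15.6
grasp_force: 58.6
```

```bash
python3 -c "
from h import *
go(596.2,144.7,170,.105)
p=arm.camera_params('wrist');import pickle;pickle.dump(p,open('w2.pkl','wb'))
im=arm.get_image('wrist')[:,:,::-1];cv2.imwrite('pics/w2.png',im)"
```

```text
t 5.9 pos [595.6 143.6 171.5] F [ 0.1  0.5 -0.6] w 15.6 j6 1.17 shift [ 0.7 -1.1  1.5] turn [-0.0001 -0.     -0.0022]
```

View pics/w2.png

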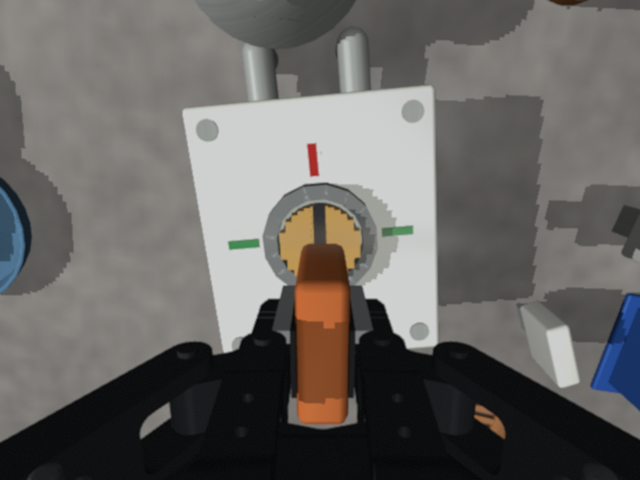

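The slot shows as a dark vertical line at x≈319, y 205–245, with the key just below and in front of it. I'll measure it in code against the grasp point's projection.

```bash
python3 -c "
from h import *
import pickle;p=pickle.load(open('w2.pkl','rb'))
im=cv2.imread('pics/w2.png').astype(int)
g=im.sum(2)
pts=[]
for y in range(206,244,3):
  r=g[y,300:340].astype(float);w=np.clip(r.max()*.6-r,0,None); c=300+(w*np.arange(40)).sum()/w.sum(); pts.append(ray('w',c,y,96,p)); print(y,round(c,1),(w>0).sum(),end=' | ')
P=np.array(pts);f=np.polyfit(P[:,0],P[:,1],1);print('\nslope',f[0],np.arctan(f[0]),'y at 596',np.polyval(f,596))
h=cv2.cvtColor(im.astype('u1'),cv2.COLOR_BGR2HSV)
m=((h[...,0]>12)&(h[...,0]<30)&(h[...,1]>90)).astype('u1');m[:195]=0;m[300:]=0
for y in range(205,250,6):
  c=np.where(m[y,260:380])[0]+260
  if len(c):print(y,c.min(),c.max(),end=' ; ')
G=((h[...,0]>50)&(h[...,0]<80)&(h[...,1]>90)).astype('u1');G[:200]=0;G[260:]=0;G[:,:220]=0;G[:,420:]=0
n,l,s,c=cv2.connectedComponentsWithStats(G);print(s,c)
e=[ray('w',*x,80,p) for x in c[1:] ];print(e,np.mean(e,0))
"
```

```text
206 319.4 29 | 209 316.3 18 | 212 318.6 12 | 215 318.7 12 | 218 318.9 11 | 221 318.9 11 | 224 319.0 11 | 227 319.0 11 | 230 319.1 11 | 233 319.2 11 | 236 319.3 11 | 239 319.5 10 | 242 319.6 11 | 
slope 0.14068307033645366 0.13976581807493624 y at 596 145.36574062984968
205 310 330 ; 211 297 342 ; 217 291 349 ; 223 286 353 ; 229 285 357 ; 235 279 359 ; 241 279 359 ; 247 280 360 ; [[     0      0    640    480 306897]
 [   392    227     20      7    115]
 [   229    240     30      9    188]] [[319.51580498 239.50079343]
 [401.91304348 230.12173913]
 [243.28723404 243.94148936]]
[array([607.35505511,  98.6615474 ,  80.        ]), array([589.45125811, 190.02484615,  80.        ])] [598.40315661 144.34319678  80.        ]
```

Emit:
servo_tool(
  rows=[
    [[8, 1.5, -1.4, 15, 0, 0, -0.017], [8, 1.5, -1.4, 30, 0, 0, -0.017], [8, 1.5, -1.4, 40, 0, 0, -0.017], [8, 1.5, -1.4, 40, 0, 0, -0.017], [8, 1.5, -1.4, 40, 0, 0, -0.017], [8, 1.5, -1.4, 40, 0, 0, -0.017]],
  ],
)

```text
clock: 6.7
position: [597.4, 146.3, 131.9]
ee_rot: [0.998, 0.061, 0.001, -0.0]
contact_force: [0.3, -0.2, 0.8]
gripper_width: 15.0
grasp_force: 58.6
```

```bash
python3 -c "
from h import *
go(597,145.1,130,.12)
a=arm.get_image('wrist')[:,:,::-1]
print(arm.camera_params('wrist')['t'])
a=cv2.resize(a[150:330,240:400],(640,720),interpolation=2)[:600];cv2.imwrite('pics/w3.png',a)"
```

```text
t 6.7 pos [597.4 146.3 131.9] F [ 0.3 -0.2  0.8] w 15.0 j6 1.19 shift [-0.6  1.2  1.9] turn [-0.0004 -0.0013  0.0014]
[ 73.50156934 580.97589753 446.4978064 ]
```

View pics/w3.png

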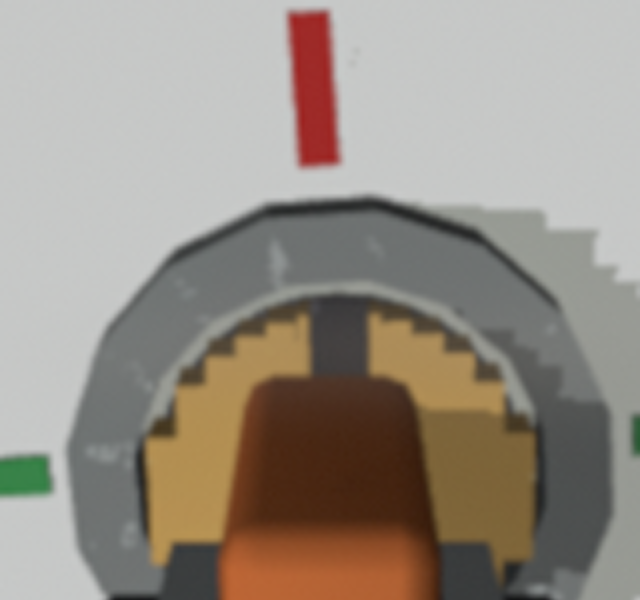

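Slot centre is at crop x≈339 and the key's centreline at ≈330, so the key must shift about 1 mm along tool +y.

Emit:
servo_tool(
  rows=[
    [[8, -0.3, 1.1, 0, 0, 0, 0], [8, -0.3, 1.1, 2, 0, 0, 0], [8, -0.3, 1.1, 4, 0, 0, 0], [8, -0.3, 1.1, 5, 0, 0, 0], [8, -0.3, 1.1, 6, 0, 0, 0], [8, -0.3, 1.1, 7, 0, 0, 0], [8, -0.3, 1.1, 7, 0, 0, 0]],
  ],
)

```text
clock: 7.62
position: [596.8, 145.0, 124.2]
ee_rot: [0.998, 0.061, -0.0, 0.0]
contact_force: [0.0, -0.2, -0.6]
gripper_width: 15.4
grasp_force: 58.6
```

Emit:
servo_tool(
  rows=[
    [[8, 0, 0, 1, 0, 0, 0], [8, 0, 0, 2, 0, 0, 0], [8, 0, 0, 3, 0, 0, 0], [8, 0, 0, 4, 0, 0, 0], [8, 0, 0, 4.5, 0, 0, 0], [8, 0, 0, 4.5, 0, 0, 0]],
  ],
)

```text
clock: 8.38
position: [596.9, 145.0, 119.8]
ee_rot: [0.998, 0.061, -0.0, 0.0]
contact_force: [-0.5, -0.1, -0.3]
gripper_width: 15.1
grasp_force: 58.6
```

Emit:
servo_tool(
  rows=[
    [[8, 0, 0, 0.5, 0, 0, 0], [8, 0, 0, 1, 0, 0, 0], [8, 0, 0, 1.3, 0, 0, 0], [8, 0, 0, 1.3, 0, 0, 0], [8, 0, 0, 1.3, 0, 0, 0]],
  ],
)

```text
clock: 9.0
position: [596.9, 145.0, 118.9]
ee_rot: [0.998, 0.061, 0.0, -0.0]
contact_force: [-1.0, -0.2, 2.2]
gripper_width: 15.4
grasp_force: 58.8
```

Emit:
servo_tool(
  rows=[
    [[8, 0, 0, 0.4, 0, 0, 0], [8, 0, 0, 0.8, 0, 0, 0], [8, 0, 0, 0.8, 0, 0, 0], [8, 0, 0, 0.8, 0, 0, 0]],
  ],
)

```text
clock: 9.5
position: [597.0, 145.0, 118.3]
ee_rot: [0.998, 0.061, 0.0, 0.0]
contact_force: [-2.0, -0.6, 5.2]
gripper_width: 15.0
grasp_force: 59.3
```

Emit:
servo_tool(
  rows=[
    [[8, 0, 0, 0.5, 0, 0, 0], [8, 0, 0, 1.0, 0, 0, 0], [8, 0, 0, 1.5, 0, 0, 0], [8, 0, 0, 1.5, 0, 0, 0], [8, 0, 0, 1.5, 0, 0, 0]],
  ],
)

```text
clock: 10.12
position: [597.1, 145.0, 117.6]
ee_rot: [0.998, 0.061, 0.0, 0.0]
contact_force: [-2.8, -0.6, 8.7]
gripper_width: 15.3
grasp_force: 59.8
```

Emit:
servo_tool(
  rows=[
    [[8, 0, 0, 0.6, 0, 0, 0.03], [8, 0, 0, 1.2, 0, 0, 0.08], [8, 0, 0, 1.2, 0, 0, 0.14], [8, 0, 0, 1.2, 0, 0, 0.2], [8, 0, 0, 1.2, 0, 0, 0.26], [8, 0, 0, 1.2, 0, 0, 0.3], [8, 0, 0, 1.2, 0, 0, 0.3]],
  ],
)

```text
clock: 11.0
position: [598.2, 145.1, 117.3]
ee_rot: [0.996, -0.089, 0.002, -0.0]
contact_force: [-2.6, -1.2, 8.8]
gripper_width: 15.2
grasp_force: 60.1
```

```bash
cat >> h.py <<'E'
def st():
    s=arm.read_state();M=Ro.from_quat(s["ee_rot"]).as_matrix()
    print("t",round(s["clock"],2),s["position"].round(1),"yaw",round(np.arctan2(M[1,0],M[0,0]),3),"F",s["contact_force"].round(1),"T",s["wrist_torque"].round(3),"w",round(s["gripper_width"],1),"j6",round(s["joints"][5],2),"tilt",M[:2,2].round(4))
E
python3 -c "
from h import *
st()"
```

```text
t 11.0 [598.2 145.1 117.3] yaw -0.178 F [-2.6 -1.2  8.8] T [-0.188  0.673  0.096] w 15.2 j6 0.89 tilt [0.0037 0.0003]
```

Emit:
servo_tool(
  rows=[
    [[8, -0.6, 0.1, 0.3, 0, 0, 0.06], [8, -1, 0.2, 0.5, 0, 0, 0.12], [8, -1, 0.2, 0.5, 0, 0, 0.18], [8, -1, 0.2, 0.5, 0, 0, 0.24], [8, -1, 0.2, 0.5, 0, 0, 0.3], [8, -1, 0.2, 0.5, 0, 0, 0.36], [8, -1, 0.2, 0.5, 0, 0, 0.4], [8, -1, 0.2, 0.5, 0, 0, 0.4]],
  ],
)

```text
clock: 12.0
position: [598.0, 144.9, 117.3]
ee_rot: [0.959, -0.285, 0.003, -0.001]
contact_force: [-0.3, -2.2, 10.2]
gripper_width: 15.1
grasp_force: 60.2
```

```bash
python3 -c "
from h import *
st()"
```

```text
t 12.0 [598.  144.9 117.3] yaw -0.578 F [-0.3 -2.2 10.2] T [-0.605  0.228  0.15 ] w 15.1 j6 0.49 tilt [0.0056 0.0003]
```

Emit:
servo_tool(
  rows=[
    [[8, 0.3, 0.5, 0, 0, 0, 0], [8, 0.3, 0.5, 0, 0, 0, 0.05], [8, 0.3, 0.5, 0, 0, 0, 0.1], [8, 0.3, 0.5, 0, 0, 0, 0.15], [8, 0.3, 0.5, 0, 0, 0, 0.2], [8, 0.3, 0.5, 0, 0, 0, 0.25], [8, 0.3, 0.5, 0, 0, 0, 0.25]],
  ],
)

```text
clock: 12.88
position: [598.0, 144.7, 117.3]
ee_rot: [0.916, -0.402, 0.002, -0.002]
contact_force: [-0.5, -0.9, 9.9]
gripper_width: 15.3
grasp_force: 60.2
```

```bash
python3 -c "
from h import *
st()"
```

```text
t 12.88 [598.  144.7 117.3] yaw -0.828 F [-0.5 -0.9  9.9] T [-0.317  0.338  0.054] w 15.3 j6 0.24 tilt [0.0057 0.0008]
```

Emit:
servo_tool(
  rows=[
    [[8, 0, 0, 0.4, 0, 0, 0.03], [8, 0, 0, 0.4, 0, 0, 0.06], [8, 0, 0, 0.4, 0, 0, 0.09], [8, 0, 0, 0.4, 0, 0, 0.12], [8, 0, 0, 0.4, 0, 0, 0.15]],
  ],
)

```text
clock: 13.5
position: [597.9, 144.7, 117.0]
ee_rot: [0.883, -0.47, 0.002, -0.002]
contact_force: [-0.6, 0.2, 11.5]
gripper_width: 15.0
grasp_force: 60.3
```

Emit:
servo_tool(
  rows=[
    [[8, 0, 0, 0, 0, 0, 0.03], [8, 0, 0, 0, 0, 0, 0.06], [8, 0, 0, 0, 0, 0, 0.09], [8, 0, 0, 0, 0, 0, 0.12]],
  ],
)

```text
clock: 14.0
position: [597.9, 144.7, 117.0]
ee_rot: [0.853, -0.522, 0.002, -0.002]
contact_force: [-2.5, -1.3, 11.1]
gripper_width: 15.1
grasp_force: 60.3
```

```bash
python3 -c "
from h import *
st()"
```

```text
t 14.0 [597.9 144.7 117. ] yaw -1.098 F [-2.5 -1.3 11.1] T [-0.34   0.475  0.117] w 15.1 j6 -0.03 tilt [0.0055 0.0006]
```

Emit:
servo_tool(
  rows=[
    [[8, -0.1, 0.6, 0, 0, 0, 0.0], [8, -0.1, 0.6, 0, 0, 0, 0.03], [8, -0.1, 0.6, 0, 0, 0, 0.06], [8, -0.1, 0.6, 0, 0, 0, 0.09], [8, -0.1, 0.6, 0, 0, 0, 0.12]],
  ],
)

```text
clock: 14.62
position: [597.8, 144.6, 117.0]
ee_rot: [0.82, -0.572, 0.002, -0.002]
contact_force: [-0.8, -1.3, 10.3]
gripper_width: 15.4
grasp_force: 60.2
```

```bash
python3 -c "
from h import *
st()"
```

```text
t 14.62 [597.8 144.6 117. ] yaw -1.218 F [-0.8 -1.3 10.3] T [-0.336  0.168  0.065] w 15.4 j6 -0.15 tilt [0.0065 0.001 ]
```

Emit:
servo_tool(
  rows=[
    [[8, 0, 0, 0.2, 0, 0, 0.03], [8, 0, 0, 0.2, 0, 0, 0.06], [8, 0, 0, 0.2, 0, 0, 0.09], [8, 0, 0, 0.2, 0, 0, 0.12]],
  ],
)

```text
clock: 15.12
position: [597.7, 144.6, 117.0]
ee_rot: [0.784, -0.62, 0.002, -0.002]
contact_force: [-0.5, -1.3, 10.1]
gripper_width: 15.5
grasp_force: 60.3
```

```bash
python3 -c "
from h import *
st()"
```

```text
t 15.12 [597.7 144.6 117. ] yaw -1.338 F [-0.5 -1.3 10.1] T [-0.321  0.294  0.096] w 15.5 j6 -0.27 tilt [0.0064 0.0009]
```

Emit:
servo_tool(
  rows=[
    [[8, 0, 0, 0.3, 0, 0, 0.03], [8, 0, 0, 0.3, 0, 0, 0.06], [8, 0, 0, 0.3, 0, 0, 0.09], [8, 0, 0, 0.3, 0, 0, 0.12]],
  ],
)

```text
clock: 15.62
position: [597.6, 144.6, 115.4]
ee_rot: [0.746, -0.666, 0.002, -0.002]
contact_force: [0.8, -0.9, 6.5]
gripper_width: 15.0
grasp_force: 59.6
```

```bash
python3 -c "
from h import *
st()"
```

```text
t 15.62 [597.6 144.6 115.4] yaw -1.458 F [ 0.8 -0.9  6.5] T [-0.291 -0.359  0.21 ] w 15.0 j6 -0.39 tilt [0.0058 0.001 ]
```

It dropped: z fell and the force fell with it. I'll ease the twist and follow it down.

Emit:
servo_tool(
  rows=[
    [[8, 0, 0, 0.3, 0, 0, -0.04], [8, 0, 0, 1, 0, 0, -0.05], [8, 0, 0, 1.7, 0, 0, -0.05], [8, 0, 0, 2.2, 0, 0, -0.05], [8, 0, 0, 2.6, 0, 0, -0.05], [8, 0, 0, 2.6, 0, 0, -0.05]],
  ],
)

```text
clock: 16.38
position: [597.6, 144.6, 112.7]
ee_rot: [0.762, -0.647, 0.002, -0.002]
contact_force: [1.8, -0.8, 5.5]
gripper_width: 15.7
grasp_force: 59.6
```

```bash
python3 -c "
from h import *
st()"
```

```text
t 16.38 [597.6 144.6 112.7] yaw -1.408 F [ 1.8 -0.8  5.5] T [-0.291 -0.414  0.036] w 15.7 j6 -0.34 tilt [0.0057 0.0011]
```

Emit:
servo_tool(
  rows=[
    [[8, 0, 0, 0.4, 0, 0, 0], [8, 0, 0, 0.8, 0, 0, 0], [8, 0, 0, 1.2, 0, 0, 0], [8, 0, 0, 1.2, 0, 0, 0]],
  ],
)

```text
clock: 16.88
position: [597.6, 144.6, 112.2]
ee_rot: [0.762, -0.647, 0.002, -0.002]
contact_force: [-0.2, -0.5, 8.3]
gripper_width: 15.5
grasp_force: 60.1
```

Emit:
servo_tool(
  rows=[
    [[8, 0, 0, 0.5, 0, 0, 0], [8, 0, 0, 1, 0, 0, 0], [8, 0, 0, 1, 0, 0, 0]],
  ],
)

```text
clock: 17.25
position: [597.7, 144.6, 112.1]
ee_rot: [0.763, -0.647, 0.002, -0.002]
contact_force: [-0.9, -1.2, 12.4]
gripper_width: 15.7
grasp_force: 60.6
```

Bottomed out at 112.1 with 12 N, so it is home. Lifting straight out.

Emit:
servo_tool(
  rows=[
    [[8, 0, 0, -2, 0, 0, 0], [8, 0, 0, -4, 0, 0, 0], [8, 0, 0, -7, 0, 0, 0], [8, 0, 0, -11, 0, 0, 0], [8, 0, 0, -18, 0, 0, 0], [8, 0, 0, -30, 0, 0, 0], [8, 0, 0, -60, 0, 0, 0], [8, 0, 0, -60, 0, 0, 0], [8, 0, 0, -60, 0, 0, 0]],
  ],
)

```text
clock: 18.38
position: [594.5, 144.0, 168.5]
ee_rot: [0.762, -0.648, -0.001, 0.0]
contact_force: [-0.0, -0.2, -0.5]
gripper_width: 15.2
grasp_force: 59.2
```

```bash
python3 -c "
from h import *
st()
go(507.5,-137,172,-.068)
import pickle;pickle.dump(arm.camera_params('wrist'),open('w4.pkl','wb'))
a=arm.get_image('wrist')[:,:,::-1];b=cv2.imread('pics/w2.png')
cv2.imwrite('pics/w4.png',np.hstack([a[160:460,120:520],b[160:460,120:520]]))"
```

```text
t 18.38 [594.5 144.  168.5] yaw -1.409 F [-0.  -0.2 -0.5] T [ 0.004  0.035 -0.026] w 15.2 j6 -0.34 tilt [-0.0013  0.0001]
t 18.38 pos [594.5 144.  168.5] F [-0.  -0.2 -0.5] w 15.2 j6 -0.34 shift [263.4 131.1  -3.4] turn [ 9.0000e-04  1.1000e-03 -1.3412e+00]
```

View pics/w4.png

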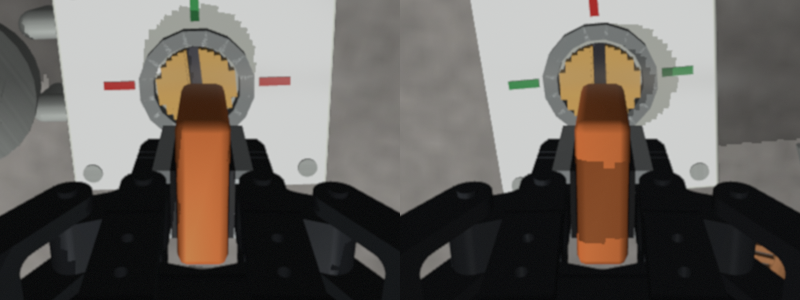

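Left half (now): the key sits in the hand exactly as before (centre x≈202, lower edge y≈263 in both). The stud is sunk in its collar, slot near the green dashes. Going back to the holder.

Emit:
servo_tool(
  rows=[
    [[8, 20, 10, 0, 0, 0, -0.12], [8, 55, 27, 0, 0, 0, -0.26], [8, 90, 45, 0, 0, 0, -0.4], [8, 125, 62, 0, 0, 0, -0.55], [8, 160, 80, 0, 0, 0, -0.7], [8, 195, 97, 0, 0, 0, -0.85], [8, 225, 112, 0, 0, 0, -1.0], [8, 250, 124, 0, 0, 0, -1.15], [8, 260, 130, 0, 0, 0, -1.29], [8, 263, 131, 0, 0, 0, -1.341]],
  ],
)

```text
clock: 19.68
position: [507.1, -137.3, 167.8]
ee_rot: [0.999, -0.034, -0.001, -0.0]
contact_force: [0.5, 0.7, -0.0]
gripper_width: 15.6
grasp_force: 59.2
```

Emit:
servo_tool(
  rows=[
    [[8, 0, 0, 30, 0, 0, 0], [8, 0, 0, 60, 0, 0, 0], [8, 0, 0, 75, 0, 0, 0], [8, 0, 0, 75, 0, 0, 0], [8, 0, 0, 75, 0, 0, 0], [8, 0, 0, 75, 0, 0, 0]],
  ],
)

```text
clock: 20.42
position: [509.2, -136.5, 94.9]
ee_rot: [0.999, -0.034, 0.001, -0.0]
contact_force: [0.5, -0.6, -0.6]
gripper_width: 15.5
grasp_force: 59.2
```

```bash
python3 -c "
from h import *
st()
go(507.5,-137,57,-.068)"
```

```text
t 20.43 [ 509.2 -136.5   94.9] yaw -0.068 F [ 0.5 -0.6 -0.6] T [-0.019 -0.014  0.001] w 15.5 j6 1.46 tilt [ 0.0023 -0.    ]
t 20.43 pos [ 509.2 -136.5   94.9] F [ 0.5 -0.6 -0.6] w 15.5 j6 1.46 shift [-1.7  0.7 37.9] turn [-0.0001 -0.0023  0.0005]
```

Emit:
servo_tool(
  rows=[
    [[8, -1.7, 0.6, 0, 0, 0, 0], [8, -1.7, 0.6, 5, 0, 0, 0], [8, -1.7, 0.6, 15, 0, 0, 0], [8, -1.7, 0.6, 22, 0, 0, 0], [8, -1.7, 0.6, 28, 0, 0, 0], [8, -1.7, 0.6, 33, 0, 0, 0], [8, -1.7, 0.6, 33, 0, 0, 0]],
  ],
)

```text
clock: 21.3
position: [506.4, -137.0, 60.3]
ee_rot: [0.999, -0.034, -0.0, 0.0]
contact_force: [0.1, -0.4, -0.2]
gripper_width: 15.2
grasp_force: 59.2
```

```bash
python3 -c "
from h import *
st()
go(507.5,-137,57,-.068)"
```

```text
t 21.3 [ 506.4 -137.    60.3] yaw -0.068 F [ 0.1 -0.4 -0.2] T [0.015 0.017 0.046] w 15.2 j6 1.46 tilt [-0.001 -0.   ]
t 21.3 pos [ 506.4 -137.    60.3] F [ 0.1 -0.4 -0.2] w 15.2 j6 1.46 shift [ 1.1 -0.   3.3] turn [0.0001 0.001  0.0002]
```

In the pocket without contact. Lowering onto the holder.

Emit:
servo_tool(
  rows=[
    [[8, 0.9, 0, 1, 0, 0, 0], [8, 0.9, 0, 2, 0, 0, 0], [8, 0.9, 0, 3, 0, 0, 0], [8, 0.9, 0, 3.6, 0, 0, 0], [8, 0.9, 0, 3.6, 0, 0, 0], [8, 0.9, 0, 3.6, 0, 0, 0]],
  ],
)

```text
clock: 22.05
position: [507.6, -137.0, 57.2]
ee_rot: [0.999, -0.034, 0.0, -0.0]
contact_force: [-0.1, 0.9, 0.3]
gripper_width: 15.2
grasp_force: 59.2
```

Emit:
servo_tool(
  rows=[
    [[8, 0, 0, 0.6, 0, 0, 0], [8, 0, 0, 0.6, 0, 0, 0], [20, 0, 0, 0.6, 0, 0, 0], [30, 0, 0, 0.6, 0, 0, 0], [60, 0, 0, 0.6, 0, 0, 0], [85, 0, 0, 0.6, 0, 0, 0], [85, 0, 0, 0.6, 0, 0, 0], [85, 0, 0, 0.6, 0, 0, 0]],
  ],
)

```text
clock: 23.05
position: [507.6, -137.0, 56.6]
ee_rot: [0.999, -0.034, 0.0, 0.0]
contact_force: [-0.3, -0.2, 0.0]
gripper_width: 85.2
grasp_force: 0.0
```

Emit:
servo_tool(
  rows=[
    [[85, 0, 0, 0, 0, 0, 0], [85, 0, 0, -20, 0, 0, 0], [85, 0, 0, -60, 0, 0, 0], [85, 0, 0, -110, 0, 0, 0], [85, 0, 0, -160, 0, 0, 0], [85, 0, 0, -175, 0, 0, 0], [85, 0, 0, -175, 0, 0, 0], [85, 0, 0, -175, 0, 0, 0]],
  ],
)

```text
clock: 24.05
position: [506.5, -136.9, 229.7]
ee_rot: [0.999, -0.034, -0.002, -0.0]
contact_force: [-0.2, -0.5, 0.3]
gripper_width: 85.2
grasp_force: 0.0
```

```bash
python3 -c "
from h import *
st()
a=arm.get_image('wrist')[:,:,::-1]; s=arm.get_image('side')[:,:,::-1]; 
cv2.imwrite('pics/w5.png',np.hstack([cv2.resize(a[120:270,260:400],(420,450)),cv2.resize(s[260:350,290:370],(380,450))]))"
```

```text
t 24.05 [ 506.5 -136.9  229.7] yaw -0.068 F [-0.2 -0.5  0.3] T [-0.039 -0.004 -0.02 ] w 85.2 j6 1.46 tilt [-0.0036  0.0005]
```

View pics/w5.png

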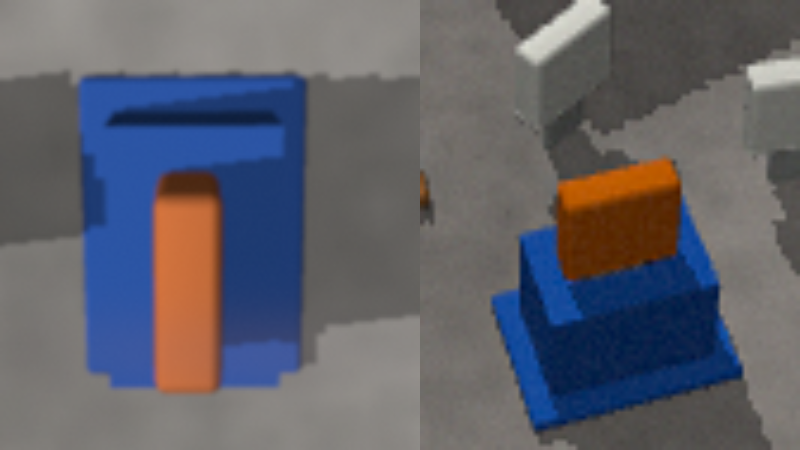

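The key stands upright in the holder, resting on its top, and the gripper is clear. Handing in.

```bash
python3 -c "
from bench import arm
print(arm.job_done())"
```

```text
the job is handed in; nothing more can be done
None
```

I handed the job in at about 24 s: the stud is down in its catch, the orange key stands back in its holder, and no bystander was touched as far as I saw. Press peaked at about 12 N in the readings, but wrist torque passed the 0.1 N m twist limit at times (up to 0.21 N m as the stud dropped), and no verdict came back.

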